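# Lay a staggered second course of firebricks in the laying frame

### The job

Finish the little firebrick hearth in the laying frame. Close the lower course by bringing the loose full brick on the bench up against the laid one, and lay the second course in bond: the half brick over the laid brick's outer half at the end stop, and the full brick from the loading shelf across the joint below, closed up to the half brick. All bricks must end flat, square and snug to the fence and their neighbours; leave the jars, beaker and tape roll where they are.

Things in the scene. Friction and masses are not known exactly. Their poses are not given: they have to be found in the camera images.
- frame: bare metal laying frame screwed to the bench, no floor: the lower course lies on the bench. Origin on the bench under the middle (the joint) of the finished course; x along the course to the end stop, y to the loading shelf, z up. Places of brick origins in mm (x, y, z): laid (60,0,0), other lower (-60,0,0), half brick (90,0,36), upper full brick (0,0,36)
- fence (a point): on the bench at the fence's inner face, frame x = 0, y = -48 mm. The fence is a wall 10 mm thick and 60 mm high along the course, from frame x = -230 to +130 mm
- end_stop (a point): on the bench at the end stop's inner face, frame x = 120, y = 0 mm. The stop is a wall 10 mm thick and 45 mm high across the course, from frame y = -58 to +67 mm
- shelf (a point): centre of the loading shelf's flat steel top, frame (-10, 125, 37) mm: 1 mm higher than a course of bricks, 170 mm along x (-95 to +75), 146 mm along y (52 to 198), no rim; legs below
- brick_laid: insulating firebrick, plain pale buff block with square faces, 120 x 96 x 36 mm (x, y, z of its own frame), about 0.26 kg, too wide to grip, slides under a push of 1 to 4 N; origin at the centre of its underside. It already lies in place in the frame's corner, against fence and end stop, on the bench
- brick_low: insulating firebrick, plain pale buff block with square faces, 120 x 96 x 36 mm (x, y, z of its own frame), about 0.26 kg, too wide to grip, slides under a push of 1 to 4 N; origin at the centre of its underside. It lies on the bench in front of the open end of the frame (own x roughly along the frame's x), off the fence and a little askew
- brick_top: insulating firebrick, plain pale buff block with square faces, 120 x 96 x 36 mm (x, y, z of its own frame), about 0.26 kg, too wide to grip, slides under a push of 1 to 4 N; origin at the centre of its underside. It lies on the loading shelf, a little askew (own x roughly along the frame's x)
- half_brick: half firebrick of the same plain buff stuff, 60 x 96 x 36 mm (x, y, z of its own frame), about 0.13 kg; graspable from above across its 60 mm; origin at the centre of its underside. It lies flat on the bench right of the drawer cabinet (225 mm high, between it and the frame), turned anyhow; either way round is right when laid with its 96 mm across the course
- jar_near: bystander: round lidded paste jar, 47 mm across, 36 mm high, loose on the bench beside the shelf, nearer the robot; origin at the centre of its underside
- jar_far: bystander: round lidded paste jar, 47 mm across, 36 mm high, loose on the bench to the right, beyond the half brick; origin at the centre of its underside
- beaker: bystander: clear beaker, 52 mm across, 66 mm high, loose on the bench near the half brick, nearer the robot; origin at the centre of its underside
- tape_roll: bystander: roll of tape lying flat, 67 mm across, 18 mm high, on the bench just right of the drawer cabinet, nearer the robot than the half brick; origin at the centre of its underside
There are look-alikes about, which are no part of the job. Leave any turquoise look-alike of the brick_top alone. What is shaped like the half_brick but blue is not meant.

How it is judged:
At the end, for the whole second after the job is handed in: All bricks rest flat, square (3.4 deg) and within 7 mm of the fence line (half brick 8): lower course closed to the end stop, half brick within 7 mm of the stop, upper full brick's centre from 10 mm short of the lower joint to 6 mm past it; joints open at most 4.5 mm (x of brick_laid in the frame of frame between 0.054 and 0.064 m and y of brick_laid in the frame of frame between -0.007 and 0.007 m and angle between the x axis of each of brick_laid, brick_low, half_brick, brick_top and the x axis of frame, either way round below 0.06 rad and angle between each of brick_laid, brick_low, half_brick, brick_top's own z axis and vertical below 0.05 rad and linear speed of each of brick_laid, brick_low, half_brick, brick_top below 0.01 m/s and z of brick_laid in the frame of frame between -0.005 and 0.006 m and x of brick_low in the frame of frame between -0.068 and -0.055 m and y of brick_low in the frame of frame between -0.007 and 0.007 m and z of brick_low in the frame of frame between -0.005 and 0.006 m and x of half_brick in the frame of frame between 0.083 and 0.095 m and y of half_brick in the frame of frame between -0.008 and 0.008 m and z of half_brick in the frame of frame between 0.031 and 0.042 m and x of brick_top in the frame of frame between -0.01 and 0.006 m and y of brick_top in the frame of frame between -0.007 and 0.007 m and z of brick_top in the frame of frame between 0.031 and 0.042 m and horizontal distance between brick_laid and brick_low below 0.1245 m and horizontal distance between brick_top and half_brick below 0.0945 m); the robot touches nothing.
It fails at once if the jar near is moved more than 20 mm (distance of jar_near from where it was at the start of the episode above 0.02 m).
It fails at once if the jar far is moved more than 20 mm (distance of jar_far from where it was at the start of the episode above 0.02 m).
It fails at once if the beaker is moved more than 20 mm (distance of beaker from where it was at the start of the episode above 0.02 m).
It fails at once if the tape roll is moved more than 20 mm (distance of tape_roll from where it was at the start of the episode above 0.02 m).
It also fails if it takes over 72 s, if anything falls off the work surface, if the arm or the gripper's body presses on something with over 40 N, if the wrist force passes 120 N, or if a joint passes its speed limit or range.

### The arm

A 6-joint arm with a two-finger parallel gripper is mounted at the origin on a cart in front of the work surface, level with it; the furniture and walls round the work are solid. World frame = base frame: x ahead of the robot, y to its left, z up, the work surface at z = 0. Lengths are in m, angles in rad, forces in N, time in s.
With the tool pointing down it reaches from about 0.275 to 0.825 m from the base axis. Payload 5.2 kg.
Tool frame: the origin (TCP) lies midway between the tips of the shut fingers; the grasp point (between the pads) lies 19 mm behind it (grasp_offset is the distance from the TCP to the grasp point, in m); z points along the fingers, x is the direction in which the jaws open and shut, and the axes are right-handed (so a half turn about z gives the same grasp; the last joint's range is limited). The gripper opens to 93 mm and grips with 3 to 60 N. Pads are 15 mm wide; open, the fingers measure 128 mm over their backs; the gripper's body (75 mm by 188 mm) begins 65 mm behind the grasp point.
Start: joints at [0.944, 0.259, 1.535, -0, 1.348, -0.203], TCP at [0.226, 0.501, 0.219] pointing down, gripper open.
Joint ranges: [-3.14, 3.14], [-0.91, 2.08], [0.19, 2.58], [-1.22, 4.36], [0.22, 2.71], [-3.12, 3.12]. Speed limits (rad/s): [2.57, 2.57, 3.14, 3.14, 3.14, 3.14].

### API

Orientations are given as a 3x3 rotation matrix whose columns are the frame's x, y, z axes.
In Python, from workcell import sense, read_camera, camera_info, hand_in, grasp_offset gives the robot as it stands.
- The arm moves only by the shell command python3 -m handwheel 'ROWS'. ROWS is JSON, a list of rows, each a list of 5 numbers: the shift along the tool's x, y, z in m, then the turn about the tool's z in rad, then the gripper command: -1 is fully open, 1 is shut, values between are in proportion. In form: [[dx, dy, dz, yaw, claw], ...]. A call has 1 to 8 rows; each row shifts and turns the pose as measured when the row begins, along the tool's axes as they then stand; what a row does not reach is not made up. A row lasts 1/12 s, in which the tool goes at most 41.7 mm and 7.16 degrees, less where a joint would pass 70% of its speed; a pose out of reach is approached as far as the arm can. A call is refused whole if a number of a shift passes 0.0417 or a number of a turn 0.125, either way. A call with a gripper value outside its range is refused whole. The fingers move at their own pace and stop on an object; the grip force is fixed at half the most. Time passes only in rows, so rows that do not move let the fingers close. It gives the time, the measured TCP pose, the force and the opening at its end, in the units of the state.
- sense(): the state, without advancing time (a new reading comes with each control period).
- read_camera(name): name is "scene" or "top" or "wrist"; returns the picture (420x560x3 uint8, red, green, blue); there is no depth.
- camera_info(name): a dict with "fx", "fy", "cx", "cy" (pixels), "dist" ([k1, k2, p1, p2, k3] as OpenCV has them; the pictures are not rectified), "world_to_cam" (4x4, takes a point from world to camera coordinates); the wrist camera has in their place "tool_from_camera" (4x4, takes a point from camera to tool coordinates, whose origin is the TCP and whose axes are the tool frame's). Camera axes: x right, y up, looking along -z (the intrinsics and any distortion apply to the point x, -y, -z); pixel columns grow to the right and rows downward; lengths in m; the calibration is good to about 2 mm. A picture is of the moment at which its call begins: read the wrist's pose just before it. camera_info takes no time and is no camera call.
- hand_in(): hands the job in, once; it reports no verdict.
The state is a dict: "t": time; "q": joint angles; "joint_vel": joint speeds; "effort": joint torques, N m; "tool_pos": TCP position; "tcp_rot": TCP orientation; "ft_force": force on the tool from outside, world axes, zero at the start; "wrist_torque": the same for the moment, N m; "opening": finger opening in m.
Only numpy, scipy, OpenCV 4.12 (cv2) and the standard library are available. Lean on these libraries where they do the work, as an engineer would, in place of code of your own. Each camera call takes 0.05 s, during which the arm holds its last target. There are 200 camera calls.

## Working session

There is one attempt and no reset: what is moved stays moved. The work goes in short steps, Python scripts to look and compute and a shell command to move; the robot and the scene stay as the last step left them, time stands still between calls to the robot, and variables do not carry over. Pictures are saved under pics/ and viewed, about 8 in all and at most 12, crops included, and the job is handed in when it is done.

```bash
ls; mkdir -p pics
python3 - <<'E'
from workcell import *
import cv2,numpy as np
for n in("scene","top"):
    cv2.imwrite(f"pics/{n}0.png",read_camera(n)[:,:,::-1])
    c=camera_info(n); print(n,{k:np.round(v,4).tolist() for k,v in c.items()})
print({k:np.round(v,4).tolist() for k,v in camera_info("wrist").items()})
s=sense();print(s["t"],s["tcp_rot"],s["ft_force"],s["opening"],grasp_offset)
E
```

```text
pics
scene {'fx': 465.4755, 'fy': 465.4755, 'cx': 276.6885, 'cy': 214.7836, 'dist': [-0.0144, 0.0, 0.0, 0.0, 0.0], 'world_to_cam': [[0.4888, 0.8724, -0.0068, -0.2745], [-0.6363, 0.3618, 0.6814, 0.2742], [0.5969, -0.3287, 0.7319, -1.7177], [0.0, 0.0, 0.0, 1.0]]}
top {'fx': 426.7879, 'fy': 426.7879, 'cx': 281.2365, 'cy': 217.2566, 'dist': [-0.0839, 0.0, 0.0, 0.0, 0.0], 'world_to_cam': [[-0.0014, -1.0, -0.0014, 0.0416], [0.9983, -0.0015, 0.0579, -0.5055], [-0.0579, -0.0013, 0.9983, -1.5253], [0.0, 0.0, 0.0, 1.0]]}
{'fx': 376.1022, 'fy': 376.1022, 'cx': 280.3522, 'cy': 211.4341, 'dist': [-0.0948, 0.0, 0.0, 0.0, 0.0], 'tool_from_camera': [[1.0, 0.0013, 0.0003, 0.0], [0.0013, -0.959, -0.2834, -0.0791], [-0.0001, 0.2834, -0.959, -0.1655], [0.0, 0.0, 0.0, 1.0]]}
0.1 [[ 4.11264792e-01  9.11515401e-01 -9.71746700e-04]
 [ 9.11514521e-01 -4.11265794e-01 -1.31326620e-03]
 [-1.59670855e-03 -3.45661077e-04 -9.99998666e-01]] [ 0.44289085 -0.49887467  0.18770235] 0.09283400796209353 0.0188
```

View pics/top0.png

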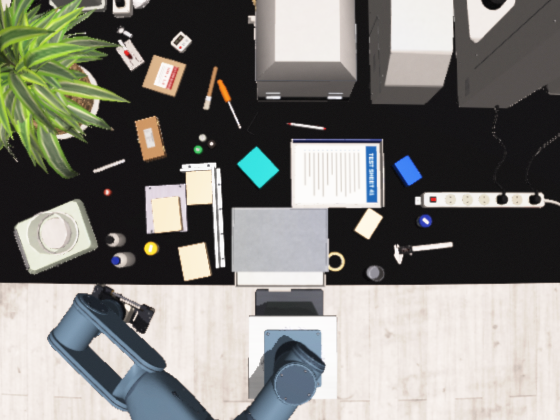

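View pics/scene0.png

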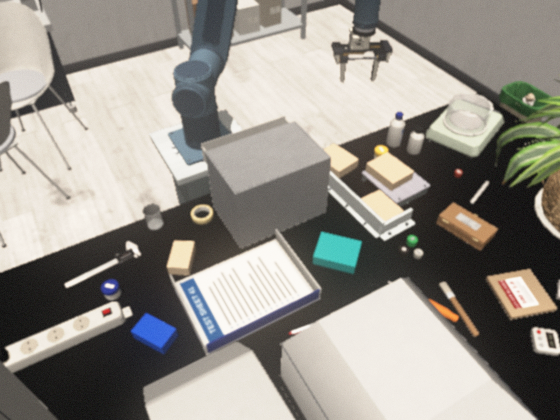

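```bash
cat > h.py <<'E'
from workcell import *
import cv2,numpy as np
def ray(cam,uv,pose=None):
    c=camera_info(cam);K=np.array([[c["fx"],0,c["cx"]],[0,c["fy"],c["cy"]],[0,0,1]])
    p=cv2.undistortPoints(np.float64(uv).reshape(-1,1,2),K,np.array(c["dist"]))[:,0]
    d=np.c_[p[:,0],-p[:,1],-np.ones(len(p))]
    if cam=="wrist":
        T=np.eye(4);T[:3,:3]=pose["tcp_rot"];T[:3,3]=pose["tool_pos"];T=T@np.array(c["tool_from_camera"])
    else: T=np.linalg.inv(np.array(c["world_to_cam"]))
    return T[:3,3],d@T[:3,:3].T
def onplane(cam,uv,z,pose=None):
    o,d=ray(cam,uv,pose);return (o+d*((z-o[2])/d[:,2])[:,None])[:,:2]
def snap(cam,name):
    s=sense();im=read_camera(cam)[:,:,::-1].copy();cv2.imwrite(f"pics/{name}.png",im);return im,s
def buff(im):
    h=cv2.cvtColor(im,cv2.COLOR_BGR2HSV);return cv2.inRange(h,(8,45,150),(28,140,255))
def rects(cam,im,z,pose=None,amin=300):
    for c in cv2.findContours(buff(im),0,cv2.CHAIN_APPROX_NONE)[0]:
        if cv2.contourArea(c)<amin: continue
        w=onplane(cam,c.reshape(-1,2),z,pose)*1000
        r=cv2.minAreaRect(w.astype(np.float32));u=c.reshape(-1,2).mean(0)
        print("px",u.round(),"z",z,"c",np.round(r[0],1),"size",np.round(r[1],1),"ang",round(r[2],1))
E
python3 - <<'E'
from h import *
im=cv2.imread("pics/top0.png")
for z in(.036,.073): rects("top",im,z)
c=im[150:300,80:240];cv2.imwrite("pics/c1.png",cv2.resize(c,(640,600),interpolation=cv2.INTER_CUBIC))
E
```

```text
px [149. 137.] z 0.036 c [796.2 519.8] size [149.9  85.7] ang 13.3
px [164.  75.] z 0.036 c [1031.1  474.5] size [128.3 129.3] ang 72.1
px [149. 137.] z 0.073 c [787.  508.1] size [146.3  83.6] ang 13.3
px [164.  75.] z 0.073 c [1016.1  463.8] size [125.2 126.1] ang 72.1
```

View pics/c1.png

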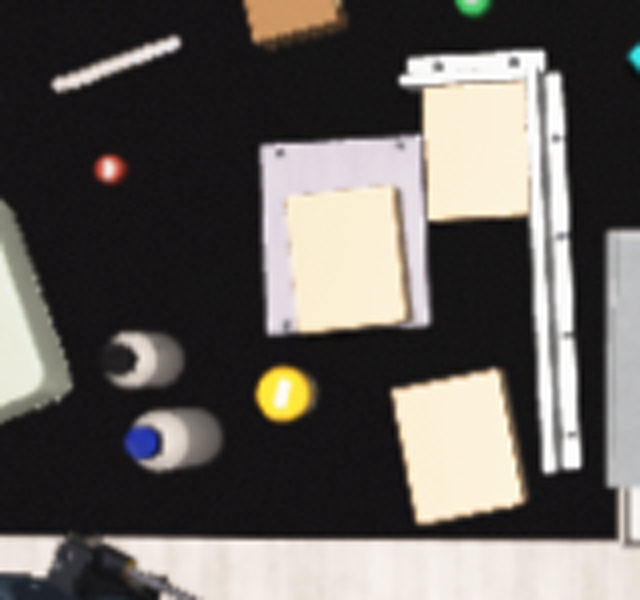

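```bash
sed -i 's/(8,45,150),(28,140,255)/(10,20,190),(28,75,255)/' h.py
python3 - <<'E'
from h import *
im=cv2.imread("pics/top0.png")
for p in [(199,187),(167,214),(195,262),(369,223),(217,215),(222,215),(150,190)]: print(p,im[p[1],p[0]],cv2.cvtColor(im,cv2.COLOR_BGR2HSV)[p[1],p[0]])
im[281:]=0
for z in(.036,.073): rects("top",im,z)
# fence inner edge: per row, subpixel position of dark->bright step left of strip
def edge(line):  # 50% crossing from left
    g=line.astype(float);m=g.min();M=g.max();t=(m+M)/2
    i=np.argmax(g>t);return i-1+(t-g[i-1])/(g[i]-g[i-1])
g=im.min(2)
pts=[]
for v in range(208,264):
    pts.append((205+edge(g[v,205:219]) ,v))
w=onplane("top",pts,.060)*1000
vx,vy,x0,y0=cv2.fitLine(w.astype(np.float32),cv2.DIST_HUBER,0,.01,.01).ravel()
print("fence dir",np.degrees(np.arctan2(vy,vx)),"pt",x0,y0,w[0],w[-1])
# shelf
for n,lo,hi in(("jar",(20,120,150),(35,255,255)),("shelf",(120,8,150),(175,45,240)),("turq",(80,100,100),(95,255,255))):
    m=cv2.inRange(cv2.cvtColor(im,cv2.COLOR_BGR2HSV),lo,hi)
    for c in cv2.findContours(m,0,1)[0]:
        if cv2.contourArea(c)<60:continue
        r=cv2.minAreaRect((onplane("top",c.reshape(-1,2),.037)*1000).astype(np.float32));print(n,r)
print("cab top corners",onplane("top",[(232,208),(328,208),(328,272),(232,272)],.225)*1000)
print("beaker,tape,jarfar",onplane("top",[(375,273)],.066)*1000,onplane("top",[(337,262)],.018)*1000,onplane("top",[(425,221)],.036)*1000)
E
```

```text
(199, 187) [217 241 252] [ 21  35 252]
(167, 214) [213 240 251] [ 21  39 251]
(195, 262) [218 242 252] [ 21  34 252]
(369, 223) [232 249 254] [ 23  22 254]
(217, 215) [109 110 111] [ 15   5 111]
(222, 215) [148 150 152] [ 15   7 152]
(150, 190) [223 214 224] [153  11 224]
px [194. 261.] z 0.036 c [348.3 351.5] size [121.2  95.4] ang 11.3
px [368. 223.] z 0.036 c [ 482.9 -269.4] size [60.4 96.2] ang 56.9
px [166. 214.] z 0.036 c [516.3 454.3] size [123.3 100. ] ang 6.3
px [199. 187.] z 0.036 c [613.4 336.2] size [119.4  93.3] ang 3.3
px [418.  68.] z 0.036 c [1058.5 -471.8] size [245.8 121.7] ang 89.7
px [194. 261.] z 0.073 c [350.  343.9] size [118.3  93.1] ang 11.3
px [368. 223.] z 0.073 c [ 481.3 -261.9] size [58.9 93.8] ang 56.9
px [166. 214.] z 0.073 c [513.9 444.2] size [120.3  97.6] ang 6.3
px [199. 187.] z 0.073 c [608.6 329. ] size [116.5  91.1] ang 3.3
px [418.  68.] z 0.073 c [1042.8 -459.3] size [239.8 118.7] ang 89.7
fence dir -13.619916 pt 426.17206 295.0982 [535.83860995 283.01557921] [343.15662391 326.64773632]
jar ((394.9132995605469, 508.129638671875), (42.819488525390625, 47.293270111083984), 0.183064267039299)
shelf ((309.2498474121094, -282.588623046875), (32.172813415527344, 35.41397476196289), 89.51171875)
shelf ((416.18939208984375, -101.8385009765625), (46.16814041137695, 92.12173461914062), 89.62496185302734)
shelf ((537.6904296875, 455.7662353515625), (169.0341339111328, 146.1595458984375), 2.3928890228271484)
turq ((685.7633666992188, 125.4423828125), (122.62556457519531, 98.54240417480469), 42.66433334350586)
cab top corners [[ 522.49442052  194.33372751]
 [ 522.04001655 -105.37856356]
 [ 323.19278595 -104.03358908]
 [ 323.56010263  193.48618339]]
beaker,tape,jarfar [[ 307.76849547 -285.15679715]] [[ 344.2932116 -158.8719363]] [[ 490.06214644 -475.15469763]]
```

Run:
```python
from h import *
im=cv2.imread("pics/top0.png");g=im.min(2).astype(float)
pts=[]
for v in range(207,239):
    L=g[v,206:222];k=np.argmax(L>70);pts.append((206+k-1+(70-L[k-1])/(L[k]-L[k-1]),v))
for v in range(244,266):
    L=g[v,213:222];k=np.argmax(L>70)
    if k>0: pts.append((213+k-1+(70-L[k-1])/(L[k]-L[k-1]),v))
w=onplane("top",pts,.060)*1000
print(np.array(pts)[::6].round(1).tolist())
vx,vy,x0,y0=cv2.fitLine(w.astype(np.float32),cv2.DIST_HUBER,0,.01,.01).ravel()
th=np.arctan2(vy,vx);print(np.degrees(th),x0,y0,"y at x=553",y0+(553-x0)*np.tan(th))
```

```text
[[211.6, 207.0], [212.1, 213.0], [212.3, 219.0], [212.3, 225.0], [212.7, 231.0], [213.2, 237.0], [213.4, 248.0], [213.8, 254.0], [214.4, 260.0]]
3.263698 412.02347 278.38913 y at x=553 286.42816
```

```bash
cat >> h.py <<'E'
O=np.array([553.5,332.]);TH=2.8
def F2W(x,y):
    t=np.radians(TH);return O+[x*np.cos(t)-y*np.sin(t),x*np.sin(t)+y*np.cos(t)]
def W2F(x,y):
    t=np.radians(TH);d=np.array([x,y])-O;return np.array([d[0]*np.cos(t)+d[1]*np.sin(t),-d[0]*np.sin(t)+d[1]*np.cos(t)])
def yaw(s): return np.degrees(np.arctan2(s["tcp_rot"][1][0],s["tcp_rot"][0][0]))
def st():
    s=sense();p=np.array(s["tool_pos"])*1000
    print("t %.2f world %s frame %s yaw %.2f F %s open %.1f q6 %.2f"%(s["t"],p.round(1),W2F(*p[:2]).round(1),yaw(s),np.round(s["ft_force"],1),s["opening"]*1000,s["q"][5]));return s
def plan(wx,wy,z,yw):
    s=st();p=np.array(s["tool_pos"])*1000;dy=(yw-yaw(s)+180)%360-180
    print(" tool yaw turn %.3f rad (%.1f rows)"%(-np.radians(dy),abs(np.radians(dy))/.125))
    a=np.radians(yw);d=np.array([wx,wy])-p[:2]
    print(" then shift tool x %.1f y %.1f z %.1f mm"%(d@[np.cos(a),np.sin(a)],d@[np.sin(a),-np.cos(a)],p[2]-z))
def planF(x,y,z,rel): plan(*F2W(x,y),z,rel+TH)
E
python3 -c "
from h import *
planF(-195,108,12,0)"
```

```text
t 0.10 world [225.8 500.9 217.9] frame [-319.   184.7] yaw 65.72 F [ 0.4 -0.5  0.2] open 92.8 q6 -0.20
 tool yaw turn 1.098 rad (8.8 rows)
 then shift tool x 124.0 y 76.7 z 205.9 mm
```

```bash
python3 -m handwheel '[[0,0,0,0.122,-0.29],[0,0,0,0.122,-0.29],[0,0,0,0.122,-0.29],[0,0,0,0.122,-0.29],[0,0,0,0.122,-0.29],[0,0,0,0.122,-0.29],[0,0,0,0.122,-0.29],[0,0,0,0.122,-0.29]]'; python3 -m handwheel '[[0.031,0.0192,0.02,0.06,-0.29],[0.031,0.0192,0.02,0.06,-0.29],[0.031,0.0192,0.02,0,-0.29],[0.031,0.0192,0.02,0,-0.29]]'; python3 -c "
from h import *
planF(-195,108,12,0)"
```

```text
t: 0.77
tool_pos: [0.2242, 0.4986, 0.2137]
tcp_rot: [[0.989, 0.147, -0.006], [0.147, -0.989, -0.009], [-0.007, 0.008, -1.0]]
ft_force: [0.2, 0.2, -0.2]
opening: 0.06
t: 1.1
tool_pos: [0.3508, 0.4348, 0.1353]
tcp_rot: [[1.0, 0.026, -0.002], [0.026, -1.0, 0.001], [-0.002, -0.001, -1.0]]
ft_force: [0.8, 0.0, -1.1]
opening: 0.0598
t 1.10 world [350.8 434.8 135.3] frame [-197.4  112.6] yaw 1.52 F [ 0.8  0.  -1.1] open 59.8 q6 0.66
 tool yaw turn -0.022 rad (0.2 rows)
 then shift tool x 2.4 y 4.6 z 123.3 mm
```

```bash
python3 -m handwheel '[[0.002,0.002,0.04,-0.022,-0.29],[0,0,0.04,0,-0.29],[0,0,0.03,0,-0.29],[0,0,0.01,0,-0.29],[0,0.006,0.003,0,-0.29]]' | grep force; for i in 1; do python3 -m handwheel '[[0,0.01,0,0,-0.29],[0,0.01,0,0,-0.29],[0,0.008,0,0,-0.29]]'|grep force; done; python3 -c "
from h import *
planF(-195,60,12,0)"
```

```text
ft_force: [1.1, -0.1, 0.1]
ft_force: [0.7, 1.3, -1.5]
t 1.77 world [361.3 390.9   2.8] frame [-189.1   68.3] yaw 2.35 F [ 0.7  1.3 -1.5] open 59.9 q6 0.57
 tool yaw turn -0.008 rad (0.1 rows)
 then shift tool x -5.9 y 8.3 z -9.2 mm
```

```bash
python3 -m handwheel '[[-0.006,0,-0.009,-0.008,-0.29],[0,0.004,0,0,-0.29],[0,0.004,0,0,-0.29]]' | grep force; python3 -m handwheel '[[0,0.003,0,0,-0.29],[0,0.002,0,0,-0.29]]'|grep force; python3 -c "
from h import *
planF(-195,60,12,0)"
```

```text
ft_force: [-0.1, 1.0, -0.6]
ft_force: [-4.5, 9.3, -1.6]
t 2.18 world [357.2 376.6  17.9] frame [-193.9   54.2] yaw 2.75 F [-4.5  9.3 -1.6] open 59.6 q6 0.55
 tool yaw turn -0.001 rad (0.0 rows)
 then shift tool x -1.1 y -5.8 z 5.9 mm
```

```bash
python3 -m handwheel '[[0,0.003,0,0,-0.29],[0,0.003,0,0,-0.29]]'|grep force
python3 - <<'E'
from h import *
st(); im,s=snap("wrist","w1")
E
```

```text
ft_force: [-4.6, 14.3, -2.7]
t 2.35 world [357.3 376.7  19.5] frame [-193.8   54.2] yaw 2.60 F [-4.6 14.3 -2.7] open 60.0 q6 0.54
```

View pics/w1.png

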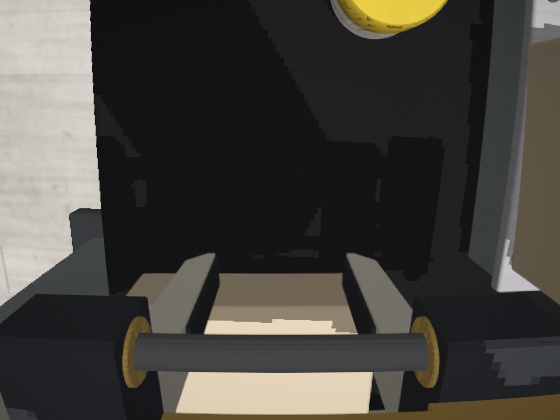

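```bash
python3 -m handwheel '[[0,-0.015,0,0,-0.2],[0,-0.01,-0.03,0,-0.1],[-0.03,0.01,-0.035,0,-0.075],[-0.04,0.02,0,-0.1,-0.075],[-0.04,0.02,0,-0.12,-0.075]]'|grep force;  python3 -m handwheel '[[0,0,0,-0.125,-0.075],[0,0,0,-0.125,-0.075],[0,0,0,-0.125,-0.075],[0,0,0,-0.125,-0.075],[0,0,0,-0.125,-0.075],[0,0,0,-0.125,-0.075],[0,0,0,-0.125,-0.075],[0,0,0,-0.125,-0.075]]'|grep force;python3 -c "
from h import *
planF(-297,3,14,90)"
```

```text
ft_force: [-0.3, -1.2, -0.2]
ft_force: [-0.2, -0.5, 0.5]
t 3.48 world [246.4 338.4  82.2] frame [-306.5   21.4] yaw 72.74 F [-0.2 -0.5  0.5] open 49.9 q6 -0.61
 tool yaw turn -0.350 rad (2.8 rows)
 then shift tool x -18.4 y 9.5 z 68.2 mm
```

```bash
python3 -m handwheel '[[0,0,0,-0.12,-0.075],[0,0,0,-0.12,-0.075],[0,0,0,-0.11,-0.075],[-0.018,0.004,0.025,0,-0.075],[0,0,0.025,0,-0.075],[0,0,0.014,0,-0.075]]'|grep force;  python3 - <<'E'
from h import *
planF(-297,3,14,90)
im,s=snap("top","t1");im[283:]=0
rects("top",im,.036)
E
```

```text
ft_force: [-0.4, 1.3, 0.6]
t 3.98 world [255.9 322.5  20.5] frame [-297.7    5.1] yaw 94.33 F [-0.4  1.3  0.6] open 49.9 q6 -1.03
 tool yaw turn 0.027 rad (0.2 rows)
 then shift tool x -2.1 y 0.7 z 6.5 mm
px [203. 262.] z 0.036 c [344.6 321. ] size [120.4  94.6] ang 3.4
px [368. 223.] z 0.036 c [ 482.9 -269.4] size [60.4 96.2] ang 56.9
px [166. 214.] z 0.036 c [516.3 454.3] size [123.2 100. ] ang 6.3
px [199. 187.] z 0.036 c [614.8 336.2] size [122.2  93.4] ang 2.9
px [417.  67.] z 0.036 c [1058.2 -467.8] size [237.9 121.7] ang 89.7
```

```bash
sed -i 's/O=np.array.*/O=np.array([554.6,331.7]);TH=3.2/' h.py; python3 -m handwheel '[[-0.002,0.012,0.006,0.02,-0.075],[0,0.015,0,0,-0.075],[0,0.015,0,0,-0.075],[0,0.015,0,0,-0.075],[0,0.015,0,0,-0.075]]'|grep force;  python3 -c "
from h import *
planF(-130,3,14,90)"
```

```text
ft_force: [-1.0, -0.3, -0.8]
t 4.45 world [325.4 321.5  13.2] frame [-229.4    2.7] yaw 93.40 F [-1.  -0.3 -0.8] open 50.2 q6 -1.11
 tool yaw turn 0.003 rad (0.0 rows)
 then shift tool x 0.3 y 99.4 z -0.8 mm
```

```bash
python3 -m handwheel '[[0,0.015,0,0,-0.075],[0,0.015,0,0,-0.075],[0,0.015,0,0,-0.075],[0,0.015,0,0,-0.075],[0,0.012,0,0,-0.075]]'|grep force;python3 -m handwheel '[[0,0.008,0,0,-0.075],[0,0.006,0,0,-0.075]]'|grep force;  python3 -c "
from h import *
planF(-130,3,14,90)"
```

```text
ft_force: [-0.7, -0.1, -1.0]
ft_force: [-5.7, -1.2, -0.3]
t 5.03 world [425.5 327.3  19.2] frame [-129.2    2.9] yaw 93.44 F [-5.7 -1.2 -0.3] open 50.3 q6 -1.19
 tool yaw turn 0.004 rad (0.0 rows)
 then shift tool x 0.1 y -0.8 z 5.2 mm
```

```bash
python3 -m handwheel '[[0,0.004,0.004,0,-0.075],[0,0.004,0,0,-0.075]]'|grep force;python3 -m handwheel '[[0,0.004,0,0,-0.075],[0,0.004,0,0,-0.075]]'|grep force;  python3 -c "
from h import *
planF(-130,3,14,90)"
```

```text
ft_force: [-11.3, 2.8, -1.3]
ft_force: [-12.1, 1.4, 10.4]
t 5.37 world [424.9 326.3  14.6] frame [-129.8    1.8] yaw 93.37 F [-12.1   1.4  10.4] open 50.0 q6 -1.21
 tool yaw turn 0.003 rad (0.0 rows)
 then shift tool x 1.2 y -0.2 z 0.6 mm
```

```bash
python3 -m handwheel '[[0,-0.02,0,0,-0.075],[0,-0.02,-0.02,0,-0.5],[0,0,-0.04,0,-1],[0,0,-0.041,0,-1],[0,0,-0.041,0,-1],[0,0,-0.041,0,-1],[0,0,-0.041,0.06,-1],[0,0,-0.041,0.06,-1]]'|grep force;  python3 - <<'E'
from h import *
plan(482.9,-269.4,150,56.9)
im,s=snap("top","t2");im[283:]=0
rects("top",im,.036);print(F2W(-60,0),F2W(60,0))
E
```

```text
ft_force: [2.2, -0.4, 0.2]
t 6.03 world [386.6 320.3 281.7] frame [-168.4   -2. ] yaw 86.59 F [ 2.2 -0.4  0.2] open 90.7 q6 -1.05
 tool yaw turn 0.518 rad (4.1 rows)
 then shift tool x -441.4 y 402.8 z 131.7 mm
px [368. 223.] z 0.036 c [ 482.9 -269.4] size [60.4 96.2] ang 56.9
px [167. 211.] z 0.036 c [516.3 454.3] size [123.2 100. ] ang 6.3
px [200. 204.] z 0.036 c [554.9 333.3] size [241.9  94.2] ang 3.0
px [418.  67.] z 0.036 c [1058.5 -469.8] size [242.2 121.8] ang 89.8
[494.69355415 328.3507097 ] [614.50644585 335.0492903 ]
```

```bash
python3 -m handwheel '[[0,0,0,0.125,-1],[0,0,0,0.125,-1],[0,0,0,0.125,-1],[0,0,0,0.125,-1]]'|grep -E "force|pos";python3 -m handwheel '[[-0.029,0.027,0,0,-1],[-0.029,0.027,0,0,-1],[-0.029,0.027,0,0,-1],[-0.029,0.027,0,0,-1],[-0.029,0.027,0,0,-1],[-0.029,0.027,0,0,-1],[-0.029,0.027,0,0,-1]]'|grep -E "force|pos";  python3 -c "
from h import *
plan(482.9,-269.4,150,56.9)"
```

```text
tool_pos: [0.3943, 0.3235, 0.3005]
ft_force: [0.0, 0.0, -0.1]
tool_pos: [0.4468, 0.0485, 0.3002]
ft_force: [1.5, 0.6, -0.1]
t 7.00 world [446.8  48.5 300.2] frame [-123.4 -276.7] yaw 58.39 F [ 1.5  0.6 -0.1] open 93.1 q6 -1.17
 tool yaw turn 0.026 rad (0.2 rows)
 then shift tool x -246.7 y 203.8 z 150.2 mm
```

```bash
python3 -m handwheel '[[-0.031,0.0255,0,0,-1],[-0.031,0.0255,0,0.02,-1],[-0.031,0.0255,0,0,-1],[-0.031,0.0255,0,0,-1],[-0.031,0.0255,0,0,-1],[-0.031,0.0255,0.01,0,-1],[-0.031,0.0255,0.025,0,-1],[-0.02,0.018,0.035,0,-1]]'|grep -E "force|pos";  python3 - <<'E'
from h import *
plan(482.9,-269.4,150,56.9)
im,s=snap("wrist","w2");rects("wrist",im,.036,s,2000);plan(482.9,-269.4,16,56.9)
E
```

```text
tool_pos: [0.4883, -0.2661, 0.2431]
ft_force: [0.4, -0.4, -0.0]
t 7.67 world [ 488.3 -266.1  243.1] frame [ -99.6 -593.1] yaw 57.30 F [ 0.4 -0.4 -0. ] open 92.8 q6 -1.71
 tool yaw turn 0.007 rad (0.1 rows)
 then shift tool x -5.7 y -2.7 z 93.1 mm
px [270. 186.] z 0.036 c [ 490.3 -277.8] size [56.2 75. ] ang 57.1
t 7.72 world [ 486.  -267.9  234.5] frame [-101.9 -594.9] yaw 57.17 F [-0.2 -3.5 -3.3] open 92.9 q6 -1.71
 tool yaw turn 0.005 rad (0.0 rows)
 then shift tool x -2.9 y -1.8 z 218.5 mm
```

View pics/w2.png

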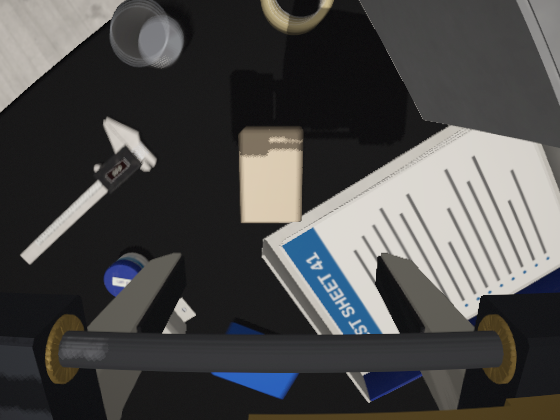

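Run:
```python
from h import *
im,s=snap("wrist","w3")
w=onplane("wrist",[(240.5,128),(302,128),(302,222.5),(240.5,222.5)],.036,s)*1000
print(w.round(1),w.mean(0))
m=cv2.inRange(im,(90,110,130),(255,255,255))[100:260,180:330]
g=im[:,:,2].astype(int);print(g[190,225:315].tolist());print(g[110:235,262].tolist());
plan(*w.mean(0),16,56.9)
```

```text
[[ 422.1 -269.8]
 [ 453.9 -220.8]
 [ 534.3 -271. ]
 [ 500.1 -323.6]] [ 477.60426951 -271.31669763]
[27, 27, 27, 28, 27, 26, 26, 27, 26, 26, 26, 27, 26, 27, 26, 25, 26, 27, 25, 27, 53, 140, 204, 219, 220, 220, 220, 220, 220, 220, 220, 220, 220, 220, 220, 220, 220, 220, 220, 220, 219, 219, 219, 219, 219, 219, 219, 219, 219, 218, 219, 219, 219, 219, 218, 218, 218, 218, 218, 218, 218, 218, 218, 218, 218, 218, 217, 218, 217, 218, 217, 217, 217, 217, 217, 217, 217, 217, 217, 213, 188, 96, 21, 25, 28, 27, 28, 27, 27, 27]
[14, 14, 14, 16, 14, 15, 16, 15, 16, 15, 17, 13, 15, 15, 16, 14, 18, 44, 68, 84, 100, 110, 118, 125, 127, 127, 127, 126, 127, 127, 127, 127, 127, 127, 127, 127, 127, 127, 127, 127, 127, 127, 127, 127, 127, 127, 128, 127, 127, 127, 127, 128, 165, 218, 220, 220, 220, 219, 220, 220, 220, 220, 220, 220, 220, 220, 220, 220, 220, 220, 220, 220, 220, 220, 220, 220, 220, 220, 220, 220, 220, 220, 220, 220, 219, 219, 219, 219, 219, 219, 219, 219, 219, 219, 219, 218, 219, 218, 219, 219, 219, 219, 219, 219, 219, 219, 219, 219, 219, 219, 219, 219, 219, 217, 200, 175, 130, 40, 26, 26, 29, 27, 27, 26, 27]
t 7.77 world [ 485.2 -264.4  235.9] frame [-102.6 -591.3] yaw 57.14 F [-0.1  0.7 -0.6] open 93.2 q6 -1.71
 tool yaw turn 0.004 rad (0.0 rows)
 then shift tool x -9.9 y -2.6 z 219.9 mm
```

```bash
python3 -m handwheel '[[-0.005,-0.0045,0.03,0.004,-1],[0,0,0.04,0,-1],[0,0,0.04,0,-1],[0,0,0.035,0,-1],[0,0,0.025,0,-1],[0,0,0.015,0,-1],[0,0,0,0,-1]]'|grep -E "force|pos";  python3 - <<'E'
from h import *
plan(480.5,-269.4,15,56.9)
E
```

```text
tool_pos: [0.4849, -0.2674, 0.0514]
ft_force: [-0.1, -0.1, -0.1]
t 8.35 world [ 484.9 -267.4   51.4] frame [-103.  -594.3] yaw 57.02 F [-0.1 -0.1 -0.1] open 93.0 q6 -1.72
 tool yaw turn 0.002 rad (0.0 rows)
 then shift tool x -4.1 y -2.6 z 36.4 mm
```

```bash
python3 -m handwheel '[[-0.003,-0.004,0.015,0,-1],[0,0,0.015,0,-1],[0,0,0.004,0,-1],[0,0,0,0,1],[0,0,0,0,1],[0,0,0,0,1],[0,0,0,0,1],[0,0,0,0,1]]'|grep -E "force|pos|open";  python3 - <<'E'
from h import *
plan(480.5,-269.4,14,56.9)
E
```

```text
tool_pos: [0.4872, -0.2696, 0.0273]
ft_force: [0.0, -0.1, 0.5]
opening: 0.0646
t 9.02 world [ 487.2 -269.6   27.3] frame [-100.8 -596.6] yaw 57.34 F [ 0.  -0.1  0.5] open 64.6 q6 -1.73
 tool yaw turn 0.008 rad (0.1 rows)
 then shift tool x -3.6 y -5.7 z 13.3 mm
```

```bash
python3 -m handwheel '[[0,0,0,0,-1],[-0.004,-0.005,0,0,-1],[-0.002,-0.003,0.007,0,-1],[0,0,0.007,0,-1],[0,0,0.003,0,-1],[0,0,0,0,-1]]'|grep -E "force|pos|open";  python3 - <<'E'
from h import *
plan(480.5,-269.4,14,56.9)
E
```

```text
tool_pos: [0.4773, -0.2713, 0.0101]
ft_force: [-0.4, -0.8, 0.4]
opening: 0.0925
t 9.52 world [ 477.3 -271.3   10.1] frame [-110.9 -597.8] yaw 57.32 F [-0.4 -0.8  0.4] open 92.5 q6 -1.74
 tool yaw turn 0.007 rad (0.1 rows)
 then shift tool x 3.4 y 1.7 z -3.9 mm
```

```bash
python3 -m handwheel '[[0.002,0,-0.004,0.007,-1],[0,0,0,0,1],[0,0,0,0,1],[0,0,0,0,1],[0,0,0,0,1],[0,0,0,0,1],[0,0,0,0,1],[0,0,0,0,1]]'|grep -E "force|pos|open";  python3 - <<'E'
from h import *
plan(480.5,-269.4,14,56.9)
E
```

```text
tool_pos: [0.4783, -0.2691, 0.0138]
ft_force: [-0.7, 0.1, -1.5]
opening: 0.0598
t 10.18 world [ 478.3 -269.1   13.8] frame [-109.7 -595.6] yaw 56.88 F [-0.7  0.1 -1.5] open 59.8 q6 -1.73
 tool yaw turn -0.000 rad (0.0 rows)
 then shift tool x 0.9 y 2.0 z -0.2 mm
```

```bash
python3 -m handwheel '[[0,0,-0.02,0,1],[0,0,-0.035,0,1],[0,0,-0.041,0,1],[0,0,-0.041,0,1],[0,0,-0.041,0,1],[0,0,-0.041,0,1],[0,0,-0.041,0,1],[0,0,-0.041,0,1]]'|grep -E "force|pos|open";python3 -m handwheel '[[0,0,0,0.118,1],[0,0,0,0.118,1],[0,0,0,0.118,1],[0,0,0,0.118,1],[0,0,0,0.118,1],[0,0,0,0.118,1],[0,0,0,0.118,1],[0,0,0,0.118,1]]'|grep -E "force|pos|open";  python3 - <<'E'
from h import *
planF(87,6,90,0)
E
```

```text
tool_pos: [0.4626, -0.261, 0.312]
ft_force: [1.1, -0.8, -1.0]
opening: 0.0598
tool_pos: [0.4645, -0.2632, 0.3255]
ft_force: [-0.1, -0.1, -1.1]
opening: 0.0595
t 11.52 world [ 464.5 -263.2  325.5] frame [-123.2 -589. ] yaw 0.41 F [-0.1 -0.1 -1.1] open 59.5 q6 -0.74
 tool yaw turn -0.049 rad (0.4 rows)
 then shift tool x 210.2 y -595.0 z 235.5 mm
```

```bash
python3 -m handwheel '[[0.013,-0.037,0,-0.045,1],[0.013,-0.037,0,0,1],[0.013,-0.037,0,0,1],[0.013,-0.037,0,0,1],[0.013,-0.037,0,0,1],[0.013,-0.037,0,0,1],[0.013,-0.037,0,0,1],[0.013,-0.037,0,0,1]]'|grep -E "force|pos|open";python3 -m handwheel '[[0.013,-0.037,0,0,1],[0.013,-0.037,0,0,1],[0.013,-0.037,0,0,1],[0.013,-0.037,0,0,1],[0.013,-0.037,0,0,1],[0.013,-0.037,0,0,1],[0.006,-0.015,0.02,0,1]]'|grep -E "force|pos|open";  python3 - <<'E'
from h import *
planF(87,6,70,0)
E
```

```text
tool_pos: [0.5573, 0.0392, 0.3214]
ft_force: [0.1, -0.5, -1.6]
opening: 0.06
tool_pos: [0.6357, 0.2964, 0.3015]
ft_force: [-0.3, -1.0, -0.9]
opening: 0.0601
t 12.77 world [635.7 296.4 301.5] frame [ 79.  -39.8] yaw 1.89 F [-0.3 -1.  -0.9] open 60.1 q6 0.25
 tool yaw turn -0.023 rad (0.2 rows)
 then shift tool x 8.0 y -45.8 z 231.5 mm
```

```bash
python3 -m handwheel '[[0.006,-0.03,0.02,-0.023,1],[0.002,-0.014,0.035,0,1],[0,0,0.04,0,1],[0,0,0.04,0,1],[0,0,0.035,0,1],[0,0,0.025,0,1],[0,0,0.01,0,1],[0,0,0,0,1]]'|grep -E "force|pos|open";  python3 - <<'E'
from h import *
planF(87,6,70,0)
E
```

```text
tool_pos: [0.6429, 0.3496, 0.0787]
ft_force: [-1.2, -0.4, -1.0]
opening: 0.06
t 13.43 world [642.9 349.6  78.7] frame [89.1 12.9] yaw 3.83 F [-1.2 -0.4 -1. ] open 60.0 q6 0.29
 tool yaw turn 0.011 rad (0.1 rows)
 then shift tool x -2.1 y 6.9 z 8.7 mm
```

```bash
python3 -m handwheel '[[-0.003,0.006,0,0.011,1],[0,0,0.01,0,1],[0,0,0.006,0,1],[0,0,0,0,1]]'|grep -E "force|pos|open";  python3 - <<'E'
from h import *
planF(87,6,50,0)
E
```

```text
tool_pos: [0.6431, 0.3429, 0.0664]
ft_force: [-0.4, 0.2, -1.4]
opening: 0.0596
t 13.77 world [643.1 342.9  66.4] frame [88.9  6.3] yaw 3.10 F [-0.4  0.2 -1.4] open 59.6 q6 0.30
 tool yaw turn -0.002 rad (0.0 rows)
 then shift tool x -1.9 y 0.3 z 16.4 mm
```

```bash
python3 -m handwheel '[[-0.004,-0.001,0.005,0,1],[0,0,0.005,0,1],[0,0,0.004,0,1],[0,0,0.002,0,1]]'|grep -E "force|pos|open"; python3 -m handwheel '[[0,0,0.002,0,1],[0,0,0.002,0,1]]'|grep -E "force|pos|open";  python3 - <<'E'
from h import *
planF(87,6,50,0)
E
```

```text
tool_pos: [0.6419, 0.3445, 0.0541]
ft_force: [-0.1, 0.5, -0.9]
opening: 0.0598
tool_pos: [0.6424, 0.345, 0.0507]
ft_force: [-2.8, 1.2, 5.6]
opening: 0.0598
t 14.27 world [642.4 345.   50.7] frame [88.4  8.4] yaw 3.07 F [-2.8  1.2  5.6] open 59.8 q6 0.30
 tool yaw turn -0.002 rad (0.0 rows)
 then shift tool x -1.4 y 2.4 z 0.7 mm
```

```bash
python3 -m handwheel '[[0,0.003,0,0,1],[0,0.003,0,0,1]]'|grep -E "force|pos"; python3 -m handwheel '[[0,0.003,0,0,1],[0.002,0.002,0,0,1]]'|grep -E "force|pos";  python3 - <<'E'
from h import *
planF(87,6,50,0)
E
```

```text
tool_pos: [0.643, 0.3409, 0.0512]
ft_force: [-0.6, 8.6, -0.7]
tool_pos: [0.6438, 0.3411, 0.0517]
ft_force: [-3.3, 5.2, -2.5]
t 14.60 world [643.8 341.1  51.7] frame [89.6  4.4] yaw 3.11 F [-3.3  5.2 -2.5] open 59.8 q6 0.28
 tool yaw turn -0.002 rad (0.0 rows)
 then shift tool x -2.6 y -1.6 z 1.7 mm
```

```bash
python3 -m handwheel '[[0.002,0,0.001,0,1],[0.002,0,0.001,0,1],[0.002,0,0,0,1]]'|grep -E "force|pos";  python3 - <<'E'
from h import *
st();im,s=snap("top","t3");im[283:]=0
cv2.imwrite("pics/c2.png",cv2.resize(im[150:290,80:240],(640,560),interpolation=cv2.INTER_CUBIC))
E
```

```text
tool_pos: [0.6441, 0.3414, 0.0507]
ft_force: [-4.1, 0.6, 0.7]
t 14.85 world [644.1 341.4  50.7] frame [89.9  4.7] yaw 3.20 F [-4.1  0.6  0.7] open 60.2 q6 0.28
```

```bash
python3 -m handwheel '[[0,0,0,0,0],[0,0,0,0,-0.6],[0,0,0,0,-0.8],[0,0,0,0,-1],[0,0,-0.02,0,-1],[0,0,-0.035,0,-1],[0,0,-0.02,0,-1]]'|grep -E "force|pos|open";  python3 - <<'E'
from h import *
im,s=snap("wrist","w4");im,s=snap("top","t3");im[283:]=0
rects("top",im,.073)
planF(-32,185,46,0)
E
```

```text
tool_pos: [0.6399, 0.3374, 0.1203]
ft_force: [0.7, 1.3, -0.7]
opening: 0.0917
px [422.  66.] z 0.073 c [1040.2 -453.6] size [233.3 119. ] ang 88.5
t 15.58 world [641.5 338.  122.2] frame [87.1  1.4] yaw 3.14 F [0.8 0.8 0.2] open 92.9 q6 0.28
 tool yaw turn -0.001 rad (0.0 rows)
 then shift tool x -119.1 y -183.6 z 76.2 mm
```

View pics/w4.png

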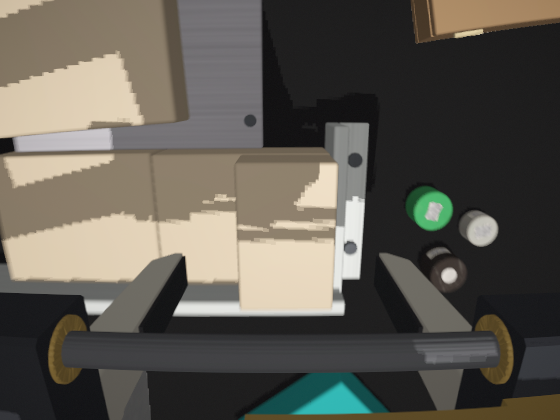

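```bash
python3 -m handwheel '[[-0.02,-0.031,0,0,-0.5],[-0.02,-0.031,0,0,-0.075],[-0.02,-0.031,0,0,-0.075],[-0.02,-0.031,0,0,-0.075],[-0.02,-0.031,0,0,-0.075],[-0.016,-0.028,0.01,0,-0.075]]'|grep -E "force|pos|open";  python3 - <<'E'
from h import *
planF(-32,185,46,0)
E
```

```text
tool_pos: [0.5201, 0.5115, 0.1065]
ft_force: [0.8, 0.3, 1.0]
opening: 0.0576
t 16.08 world [520.1 511.5 106.5] frame [-24.4 181.4] yaw 2.26 F [0.8 0.3 1. ] open 57.6 q6 0.59
 tool yaw turn -0.016 rad (0.1 rows)
 then shift tool x -7.6 y -3.6 z 60.5 mm
```

```bash
python3 -m handwheel '[[-0.007,-0.004,0.02,-0.016,-0.075],[0,0,0.02,0,-0.075],[0,0,0.01,0,-0.075],[0,0,0,0,-0.075]]'|grep -E "force|pos|open";  python3 - <<'E'
from h import *
planF(-32,185,48,0)
im,s=snap("wrist","w5");im,s=snap("top","t4");im[283:]=0
E
```

```text
tool_pos: [0.5042, 0.5221, 0.0478]
ft_force: [-0.0, -0.1, 0.1]
opening: 0.0499
t 16.42 world [504.2 522.1  47.8] frame [-39.7 192.9] yaw 3.81 F [-0.  -0.1  0.1] open 49.9 q6 0.59
 tool yaw turn 0.011 rad (0.1 rows)
 then shift tool x 7.7 y 7.9 z -0.2 mm
```

View pics/w5.png

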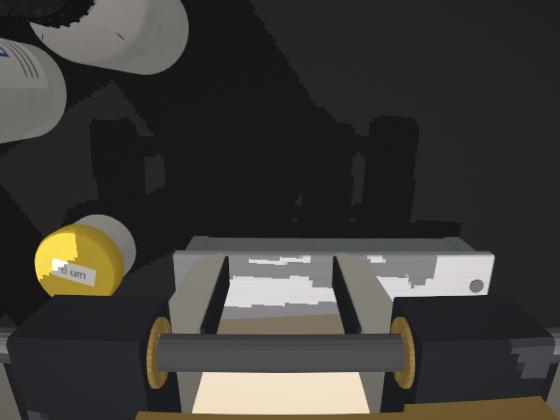

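```bash
python3 -m handwheel '[[0.006,0.008,0,0.011,-0.075],[0,0.015,0,0,-0.075],[0,0.015,0,0,-0.075],[0,0.015,0,0,-0.075],[0,0.015,0,0,-0.075]]'|grep -E "force|pos|open";  python3 - <<'E'
from h import *
planF(-34,56,47,0)
E
```

```text
tool_pos: [0.5235, 0.4532, 0.0559]
ft_force: [0.3, 0.3, -0.7]
opening: 0.0501
t 16.93 world [523.5 453.2  55.9] frame [-24.3 123. ] yaw 2.80 F [ 0.3  0.3 -0.7] open 50.1 q6 0.51
 tool yaw turn -0.007 rad (0.1 rows)
 then shift tool x -9.7 y 67.0 z 8.9 mm
```

```bash
python3 -m handwheel '[[-0.004,0.015,0.005,-0.007,-0.075],[-0.003,0.015,0.004,0,-0.075],[-0.002,0.012,0.001,0,-0.075]]'|grep -E "force|pos|open";  python3 - <<'E'
from h import *
planF(-34,56,47,0)
im,s=snap("top","t5");im[283:]=0;cv2.imwrite("pics/c5.png",cv2.resize(im[150:290,80:240],(640,560),interpolation=cv2.INTER_CUBIC))
E
```

```text
tool_pos: [0.5248, 0.4072, 0.0516]
ft_force: [-0.1, 1.2, -1.5]
opening: 0.0504
t 17.18 world [524.8 407.2  51.6] frame [-25.5  77.1] yaw 2.76 F [-0.1  1.2 -1.5] open 50.4 q6 0.45
 tool yaw turn -0.008 rad (0.1 rows)
 then shift tool x -8.5 y 21.1 z 4.6 mm
```

```bash
python3 -m handwheel '[[-0.005,0.008,0.004,-0.007,-0.075],[-0.003,0.006,0,0,-0.075],[0,0.004,0,0,-0.075]]'|grep -E "force|pos|open";  python3 - <<'E'
from h import *
planF(-34,56,47,0)
E
```

```text
tool_pos: [0.5228, 0.3859, 0.0519]
ft_force: [-8.2, 21.0, 3.2]
opening: 0.0501
t 17.48 world [522.8 385.9  51.9] frame [-28.7  55.9] yaw 2.68 F [-8.2 21.   3.2] open 50.1 q6 0.42
 tool yaw turn -0.009 rad (0.1 rows)
 then shift tool x -5.3 y -0.1 z 4.9 mm
```

```bash
python3 -m handwheel '[[0,-0.015,0,0,-0.075],[0,-0.01,-0.02,0,-0.075],[0,0,-0.035,0,-0.075],[-0.03,0.01,-0.01,0,-0.075],[-0.035,0.02,0,0,-0.075],[-0.03,0.02,0,-0.1,-0.075]]'|grep -E "force|pos";  python3 -m handwheel '[[0,0,0,-0.125,-0.075],[0,0,0,-0.125,-0.075],[0,0,0,-0.125,-0.075],[0,0,0,-0.125,-0.075],[0,0,0,-0.125,-0.075],[0,0,0,-0.125,-0.075],[0,0,0,-0.125,-0.075],[0,0,0,-0.125,-0.075]]'|grep -E "force|pos";python3 -m handwheel '[[0,0,0,-0.125,-0.075],[0,0,0,-0.125,-0.075],[0,0,0,-0.12,-0.075]]'|grep -E "force|pos";python3 - <<'E'
from h import *
planF(-122,3,47,90)
im,s=snap("top","t6");im[283:]=0;cv2.imwrite("pics/c6.png",cv2.resize(im[150:290,80:240],(640,560),interpolation=cv2.INTER_CUBIC))
E
```

```text
tool_pos: [0.4347, 0.3614, 0.1187]
ft_force: [0.5, 0.6, 0.5]
tool_pos: [0.4296, 0.3627, 0.1246]
ft_force: [-0.7, -0.1, -0.0]
tool_pos: [0.4319, 0.3653, 0.127]
ft_force: [-0.5, -0.8, -0.7]
t 18.90 world [431.9 365.3 127. ] frame [-120.6   40.4] yaw 87.21 F [-0.5 -0.8 -0.7] open 50.0 q6 -1.01
 tool yaw turn -0.104 rad (0.8 rows)
 then shift tool x -37.4 y -1.4 z 80.0 mm
```

View pics/c6.png

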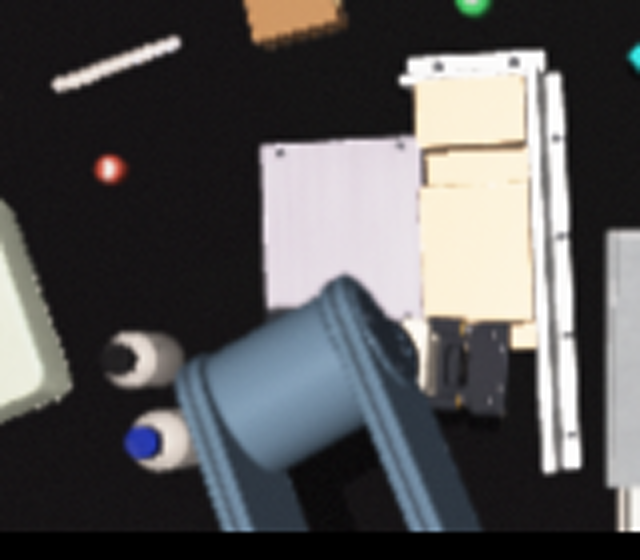

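```bash
python3 -m handwheel '[[-0.02,-0.002,0,-0.1,-0.075],[-0.017,0,0.02,0,-0.075],[0,0,0.03,0,-0.075],[0,0,0.02,0,-0.075],[0,0,0,0,-0.075]]'|grep -E "force|pos";python3 - <<'E'
from h import *
planF(-122,3,47,90)
E
```

```text
tool_pos: [0.4407, 0.3342, 0.0598]
ft_force: [-0.2, 0.1, -0.1]
t 19.37 world [440.7 334.2  59.8] frame [-113.6    8.8] yaw 92.99 F [-0.2  0.1 -0.1] open 50.0 q6 -1.17
 tool yaw turn -0.004 rad (0.0 rows)
 then shift tool x -5.8 y -8.4 z 12.8 mm
```

```bash
python3 -m handwheel '[[-0.006,-0.004,0.005,0,-0.075],[0,0,0.005,0,-0.075],[0,0.005,0.002,0,-0.075],[0,0.008,0,0,-0.075],[0,0.01,0,0,-0.075]]'|grep -E "force|pos";python3 - <<'E'
from h import *
planF(-67,3,47,90)
E
```

```text
tool_pos: [0.4616, 0.3307, 0.0511]
ft_force: [-0.5, 0.3, -0.4]
t 19.78 world [461.6 330.7  51.1] frame [-92.9   4.2] yaw 92.80 F [-0.5  0.3 -0.4] open 49.6 q6 -1.19
 tool yaw turn -0.007 rad (0.1 rows)
 then shift tool x -1.2 y 25.9 z 4.1 mm
```

```bash
python3 -m handwheel '[[-0.001,0.009,0.003,-0.007,-0.075],[0,0.007,0,0,-0.075],[0,0.004,0,0,-0.075]]'|grep -E "force|pos";python3 -m handwheel '[[0,0.003,0,0,-0.075],[0,0.003,0,0,-0.075]]'|grep -E "force|pos";python3 - <<'E'
from h import *
planF(-67,3,47,90)
E
```

```text
tool_pos: [0.4858, 0.3317, 0.0514]
ft_force: [-16.6, 1.9, 11.9]
tool_pos: [0.4856, 0.3316, 0.0512]
ft_force: [-12.1, -0.5, 9.8]
t 20.20 world [485.6 331.6  51.2] frame [-68.9   3.7] yaw 93.10 F [-12.1  -0.5   9.8] open 50.1 q6 -1.22
 tool yaw turn -0.002 rad (0.0 rows)
 then shift tool x -0.7 y 1.9 z 4.2 mm
```

```bash
python3 -m handwheel '[[0,-0.02,0,0,-0.075],[0,-0.02,-0.02,0,-0.075],[0,0,-0.04,0,-0.075],[0,0.02,-0.035,0,-0.075],[0,0.025,-0.03,0,-0.075],[0,0.03,-0.025,0,-0.075],[0,0.03,-0.025,0,-0.075],[0,0.03,-0.025,0,-0.075]]'|grep -E "force|pos";python3 -m handwheel '[[0,0.02,-0.03,0,-0.075],[0,0.02,-0.03,0,-0.075],[0,0.02,-0.03,0,-0.075],[0,0,0,0,-0.075],[0,0,0,0,-0.075],[0,0,0,0,-0.075],[0,0,0,0,-0.075]]'|grep -E "force|pos";python3 - <<'E'
from h import *
im,s=snap("wrist","w7");st()
im2,_=snap("top","t7")
E
```

```text
tool_pos: [0.5641, 0.329, 0.2596]
ft_force: [1.2, 1.6, -0.5]
tool_pos: [0.633, 0.3275, 0.3659]
ft_force: [0.2, -0.3, 0.7]
t 21.50 world [632.7 327.5 365.6] frame [77.7 -8.5] yaw 92.93 F [-0.4 -0.2 -0.4] open 50.1 q6 -1.30
```

View pics/w7.png

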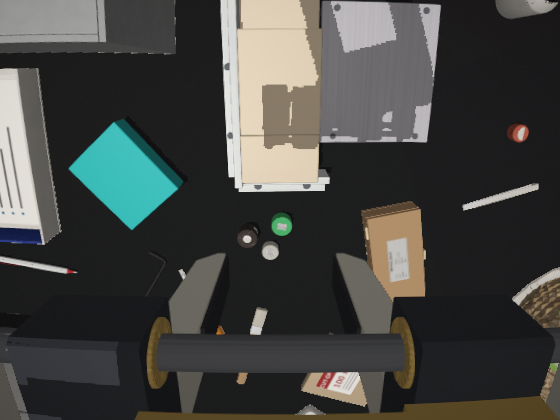

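Run:
```python
from h import *
im=cv2.imread("pics/w7.png");s=sense()
h=cv2.cvtColor(im,cv2.COLOR_BGR2HSV);m=cv2.inRange(h,(8,40,60),(28,160,255))
def ln(pts,z=.072):
    w=np.array([W2F(*p) for p in onplane("wrist",pts,z,s)*1000]).astype(np.float32)
    vx,vy,x0,y0=cv2.fitLine(w,cv2.DIST_HUBER,0,.01,.01).ravel()
    return np.round([x0,y0,np.degrees(np.arctan2(vy,vx))],2)
for n,a,b in(("top",35,130),("half",140,178)):
    L=[];R=[]
    for v in range(a,b):
        u=np.nonzero(m[v,225:330])[0]+225;L.append((u[0]-.5,v));R.append((u[-1]+.5,v))
    print(n,"L",ln(L),"R",ln(R))
g=im.mean(2)
for v0 in(28,135):
    P=[(u,v0-5+np.argmin(g[v0-5:v0+6,u])) for u in range(244,262)];print("joint row",v0,ln(P))
B=[(u,170+np.argmax(m[170:200,u]==0)-.5) for u in range(246,315)];print("stop edge",ln(B))
for u in(250,300):print(g[128:142,u].round())
im=cv2.imread("pics/t7.png");im[283:]=0;rects("top",im,.072)
for n,lo,hi in(("jar",(20,120,150),(35,255,255)),):
    for c in cv2.findContours(cv2.inRange(cv2.cvtColor(im,cv2.COLOR_BGR2HSV),lo,hi),0,1)[0]:
        if cv2.contourArea(c)>60: print(n,cv2.minAreaRect((onplane("top",c.reshape(-1,2),.037)*1000).astype(np.float32)))
```

```text
top L [  7.63 -48.49  -0.08] R [-1.71 46.52 -0.07]
half L [ 84.47 -49.     0.37] R [81.52 46.22  1.55]
joint row 28 [-59.94 -31.99 -89.03]
joint row 135 [ 58.43 -33.72  89.25]
stop edge [117.44  -1.09 -89.51]
[212. 212. 212. 212. 212. 213. 196. 144. 179. 209. 213. 213. 213. 213.]
[119. 119. 120. 120. 120. 119. 101. 112. 119. 120. 120. 120. 120. 119.]
px [205. 199.] z 0.072 c [554.6 323.4] size [239.6  85.7] ang 3.2
px [418.  66.] z 0.072 c [1041.3 -453.8] size [234.4 119.7] ang 89.1
```

Run:
```python
from h import *
im=cv2.imread("pics/t7.png");g=im.min(2).astype(float)
P=[]
for u in range(192,209):
    L=g[222:252,u];k=len(L)-1-np.argmax(L[::-1]>110);P.append((u,222+k+(L[k]-110)/(L[k]-L[k+1]) if k<29 else 0))
w=np.array([W2F(*p) for p in onplane("top",P,.036)*1000]);print(w.round(1)[::3].tolist())
hand_in()
```

```text
[[772.3, 1.5], [771.4, -9.9], [-102.0, 11.6], [769.7, -32.6], [-85.4, -10.7], [-120.6, -19.8]]
the job is handed in; nothing more can be done
```

The hearth is built and the job is handed in, but the handing-in gave no verdict and one of my last checks failed. It took about 21.5 s of the 72 s allowed.

**What I did**
- **Lower course:** I pushed the loose brick square against the fence, then along it until it closed on the laid brick, at about 12 N.
- **Half brick:** I gripped it from the bench, carried it over the cabinet and set it on the laid brick. While still holding it, I nudged it to the fence and then to the end stop.
- **Upper full brick:** I pushed it off the shelf to the fence, at about 21 N, then along until it closed on the half brick.
- **At the end:** the arm was left raised, clear of everything.

**What the last checks showed (frame coordinates)**

| Brick | Position | Squareness |
|---|---|---|
| Upper full brick | x about -1 mm, y about -1 mm | 0.1° off |
| Half brick | x about 88 mm, y about -1.4 mm | edges read 0.4° and 1.6°, from a short, partly shadowed line |

- The upper joint shows only as a thin line.
- After the lower course was closed, the two bricks measured 242 mm overall (nominal 240) at 3.0°, against a frame angle of 3.2°.

**What I could not confirm**
- **Lower brick's end:** my last check of its rear edge gave meaningless numbers because the arm and shadow blocked the view, and I handed in without repeating it. Its closure rests on the earlier measurement and a wrist view taken once the half brick was down.
- **Bystanders:** I did not measure them at the end, as the arm hid the near jar from the top camera. No push or grasp went near enough to touch one. The near jar looked undisturbed in the mid-job wrist views.

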